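Clip the compass dial onto its stand

ROBOT

A 6-joint arm with a two-finger parallel gripper is mounted at the origin on the work surface. World frame = base frame: x ahead of the robot, y to its left, z up, the work surface at z = 0. Lengths are in m, angles in rad, forces in N, time in s.
With the tool pointing down it reaches from about 0.35 to 0.975 m from the base axis. Payload 4.9 kg.
Tool frame: the origin (TCP) lies at the very end of the fingers, on their centre line; the grasp point (between the pads) lies 19 mm behind it; z points along the fingers, y is the direction in which the jaws open and shut (so a half turn about z gives the same grasp; the last joint's range is limited). The gripper opens to 85 mm and grips with 20 to 120 N. Pads are 22 mm wide; open, the fingers measure 114 mm over their backs; the gripper's body (76 mm by 85 mm) begins 54 mm behind the grasp point. The pads swing forward as they close: fully open they stand 13 mm farther back than shut.
Start: joints at [-1.417, 0.053, 1.613, -0, 1.476, -0.119], TCP at [0.168, -0.602, 0.231] pointing down, gripper open.
Joint ranges: [-3.01, 3.01], [-1.01, 2.22], [0.06, 2.58], [-1.02, 4.17], [0.09, 2.62], [-3.14, 3.14]. Speed limits (rad/s): [2.57, 2.57, 3.14, 3.14, 3.14, 3.14].

INTERFACE

Orientations are given as a unit quaternion [w, x, y, z].
In Python, from plant import state, eyes, job_done gives the robot as it stands.
- The arm moves only by the tool apply_moves, never from a script. Its argument "commands" is a list of rows, each an object with "linear": the shift along the tool's x, y, z in m, a list of three; "delta_rot": the turn, a rotation vector about the tool's x, y, z in degrees, a list of three; "fingers": the closure in counts, from 0 (fully open) to 255 (shut). In form: [{"linear": [x, y, z], "delta_rot": [wx, wy, wz], "fingers": fingers}, ...]. A call has exactly 8 rows; each row is the pose to reach, as a shift and turn from the pose commanded when the call began, along the tool's axes at that moment; what a row does not reach only later rows make up. A row lasts 1/10 s, in which the tool goes at most 50 mm and 8.59 degrees, less where a joint would pass 70% of its speed; a pose out of reach is approached as far as the arm can. A call with a gripper value outside its range is refused whole. The fingers move at their own pace and stop on an object; the grip force is fixed at half the most. Time passes only in rows, so rows that repeat a pose let the fingers close, or fill a call up. It gives the time, the measured TCP pose, the force and the opening at its end, in the units of the state.
- state(): the state, without advancing time (a new reading comes with each control period).
- eyes.grab_frame(name): name is "scene" or "top" or "wrist"; returns the picture (400x640x3 uint8, red, green, blue); there is no depth.
- eyes.camera_params(name): a dict with "fx", "fy", "cx", "cy" (pixels), "position" and "rotation" of the camera in the world; the wrist camera has in their place "T_tool_cam" (4x4, takes a point from camera to tool coordinates, whose origin is the TCP and whose axes are the flange's). Camera axes: x right, y down, z forward; pixel columns grow to the right and rows downward; lengths in m; the calibration is good to about 2 mm. A picture is of the moment at which its call begins: read the wrist's pose just before it. camera_params takes no time and is no camera call.
- job_done(): hands the job in, once; it reports no verdict.
The state is a dict: "time": time; "joint_pos": joint angles; "joint_vel": joint speeds; "joint_efforts": joint torques, N m; "tool_pos": TCP position; "tool_rot": TCP orientation; "contact_force": force on the tool from outside, world axes, zero at the start; "ft_torque": the same for the moment, N m; "gripper_width": opening from 0.0 (shut) to 1.0 (fully open).
Only numpy, scipy, OpenCV 4.12 (cv2) and the standard library are available. Lean on these libraries where they do the work, as an engineer would, in place of code of your own. Each camera call takes 0.05 s, during which the arm holds its last target.

TASK

Pick up the loose spring clip and push it sideways into the groove near the top of the compass stand's post until its jaws snap shut around the neck and it sits level and fully home. The post is set to a different height each time, so feel for it, and be gentle: push no harder than the snap needs. Then let go and leave the clip seated, without disturbing the magnet and the two keepers lying nearby.

Things in the scene. Friction and masses are not known exactly. Their poses are not given: they have to be found in the camera images.
- stand: Compass stand fixed to the counter. Origin: centre of its underside, on the upright post's axis; z up. Dark round base 100 mm wide, 16 mm high; chrome collar 36 mm wide, top 46 mm up; black knob on its +x side out to 48 mm, 20 to 44 mm high. In the collar stands a chrome post 26 mm wide, clamped at a height that varies and is NOT reported: its flat top is 95 to 115 mm above the counter.
- stand_collar (a point): Centre of the collar's top, 46 mm up on the post's axis. Down from the post's flat top: head 26 mm wide, 0 to 16 mm; groove with brass neck 16 mm wide, 16 to 25 mm; 26 mm post below; white dial 72 mm wide, its face 37 mm down. The groove runs all round: push from any side. The clamped post stays put under gentle forces; it must never feel over 40 N from clip or robot.
- clip: Loose plastic spring clip, about 70 g, on the counter. Origin: bore centre (on the post's axis when seated), on the underside; x points out of the open mouth (push direction), z up. Flat part 7 mm thick, x -62 to 11.5 mm: red bridge x -22 to -8.5, 40 mm wide, its front stops against the neck; red tail x -62 to -22, 14 mm wide, carries the grip fin. In the groove it has 1 mm play above and below.
- clip_fin (a point): Middle of the clip's upright red grip fin (clip x = -46 mm, 24 mm above the underside). Fin: 28 mm long along clip x, 14 mm wide along clip y, top 42 mm above the underside. Grip it from above across the 14 mm width.
- jaw_left (a joint): Opening of the clip's left (+y) yellow jaw, rad: 0 shut, about 0.13 when forced over the neck. The two sprung jaws (to y = +-17 mm) are hinged at the bridge; their rounded lips leave an 11 mm mouth that a push of about 10 to 18 N forces over the 16 mm neck, then they snap shut behind it; pushed on, the bridge meets the neck hard.
- jaw_right (a joint): The same for the right (-y) yellow jaw of the clip.
- block_magnet: Bystander: black ceramic block magnet, 50 x 25 x 20 mm, loose. Origin: centre of its underside.
- keeper_a: Bystander: U-shaped iron keeper, 52 x 50 mm, 12 mm thick, loose, lying flat. Origin: about the middle of its underside.
- keeper_b: Bystander: a second keeper like the first.
Things that resemble listed ones, but are neither listed nor needed, are in the scene too. Of the things that look like the clip, the smallest one is meant.

How it is judged:
On the way, in this order (a step that is already met when the one before it is completed fails the run):
1. the clip is lifted off the counter (height (world z) of clip above 0.04 m), for 0.1 s.
2. the clip is pushed at the neck so that both jaws spread (value of joint each of jaw_left, jaw_right above 0.03 rad and horizontal distance between clip and stand below 0.02 m).
At the end, for the whole second after the job is handed in: The clip's bore centre is within 3 mm of the post's axis, at groove height (clip's underside 68 to 93 mm above the counter), level within 0.15 rad, both jaws shut (under 0.04 rad), at rest and released (horizontal distance between clip and stand below 0.003 m and z of clip in the frame of stand between 0.068 and 0.093 m and angle between clip's own z axis and vertical below 0.15 rad and value of joint each of jaw_left, jaw_right below 0.04 rad and linear speed of clip below 0.02 m/s); the robot touches nothing.
It fails at once if the clip is pressed against the stand with more than 40 N (contact force between clip and stand above 40 N).
It fails at once if the robot presses the stand with more than 40 N (contact force between the arm and stand above 40 N).
It fails at once if the fingers press the stand with more than 40 N (contact force between the fingers and stand above 40 N).
It fails at once if a bystander is moved more than 20 mm (distance of any of block_magnet, keeper_a, keeper_b from where it was at the start of the episode above 0.02 m).
It also fails if it takes over 61 s, if anything falls off the work surface, if the arm or the gripper's body presses on something with over 40 N, if the wrist force passes 120 N, or if a joint passes its speed limit or range.

## Working session

There is one attempt and no reset: what is moved stays moved. The work goes in short steps, Python scripts to look and compute and a tool call to move; the robot and the scene stay as the last step left them, time stands still between calls to the robot, and variables do not carry over. Pictures are saved under pics/ and viewed, and the job is handed in when it is done.

Besides the shell and the picture viewer there is one more tool, called after "Call:" as name([rows], argument=value, ...), one row to a line, values as JSON. apply_moves: Moves the arm, as the interface text tells. Its arguments: {"type":"object","properties":{"commands":{"type":"array","items":{"type":"object","properties":{"linear":{"type":"array","items":{"type":"number"}},"delta_rot":{"type":"array","items":{"type":"number"}},"fingers":{"type":"number"}}}}},"required":["commands"]}

```bash
mkdir -p pics
cat > h.py <<'E'
import numpy as np,cv2
from plant import state,eyes,job_done
from scipy.spatial.transform import Rotation as R
def save(n,im): cv2.imwrite('pics/'+n+'.png',cv2.cvtColor(im,cv2.COLOR_RGB2BGR))
def cam(n,s=None):
    p=eyes.camera_params(n)
    if 'position' in p:
        r=np.array(p['rotation'],float)
        if r.shape!=(3,3): r=R.from_quat(r[[1,2,3,0]]).as_matrix()
        return p,np.array(p['position']),r
    T=np.array(p['T_tool_cam']); q=np.array(s['tool_rot']); A=R.from_quat(q[[1,2,3,0]]).as_matrix()
    return p,np.array(s['tool_pos'])+A@T[:3,3],A@T[:3,:3]
def ray(c,u,v):
    p,o,r=c; d=r@np.array([(u-p['cx'])/p['fx'],(v-p['cy'])/p['fy'],1]); return o,d
def onz(c,u,v,z):
    o,d=ray(c,u,v); return o+d*(z-o[2])/d[2]
def proj(c,P):
    p,o,r=c; q=r.T@(np.array(P)-o); return np.array([p['fx']*q[0]/q[2]+p['cx'],p['fy']*q[1]/q[2]+p['cy']])
E
python3 - <<'E'
from h import *
print(state())
for n in ['scene','top','wrist']:
    save(n+'0',eyes.grab_frame(n)); print(eyes.camera_params(n))
E
```

```text
{'time': 0.0, 'joint_pos': array([-1.41700464e+00,  5.33523349e-02,  1.61430408e+00, -1.72437360e-05,
        1.47598590e+00, -1.19000480e-01]), 'joint_vel': array([ 1.00515132e-03,  9.42812106e-05,  8.91357380e-04, -2.97266151e-04,
        1.91379235e-03,  2.28246938e-04]), 'joint_efforts': array([-9.01388885e-04, -3.93688095e+01, -3.70180035e+01, -2.25713234e-04,
        7.05724378e-03,  1.37124283e-05]), 'tool_pos': array([ 0.16828756, -0.60126922,  0.23005979]), 'tool_rot': array([-1.02452712e-03,  9.90711834e-01,  1.35974305e-01, -2.64076675e-05]), 'contact_force': array([-0.78716328, -0.15872901, -0.01326177]), 'ft_torque': array([-0.00689984,  0.01861673,  0.02638   ]), 'gripper_width': 0.9961865297412138}
{'fx': 497.02465508046356, 'fy': 497.02465508046356, 'cx': 315.7105177871822, 'cy': 208.45926139674123, 'position': array([1.09593747, 0.55721714, 0.61985575]), 'rotation': array([-0.15314359,  0.30933465,  0.84405795, -0.4103965 ])}
{'fx': 385.72313800340476, 'fy': 385.72313800340476, 'cx': 316.24858694433925, 'cy': 194.8203423981212, 'position': array([ 0.47876627, -0.00194956,  0.69438971]), 'rotation': array([-0.08087188,  0.74058926, -0.6629006 ,  0.07449891])}
{'fx': 278.21856130234244, 'fy': 278.21856130234244, 'cx': 320.7798844549679, 'cy': 198.28759722506004, 'T_tool_cam': array([[ 6.17780580e-04, -9.56732651e-01, -2.90967786e-01,
         7.41726832e-02],
       [ 9.99999716e-01,  4.65624389e-04,  5.92169843e-04,
         4.31563402e-05],
       [-4.31066526e-04, -2.90968069e-01,  9.56732667e-01,
        -1.42511470e-01],
       [ 0.00000000e+00,  0.00000000e+00,  0.00000000e+00,
         1.00000000e+00]])}
```

View pics/scene0.png

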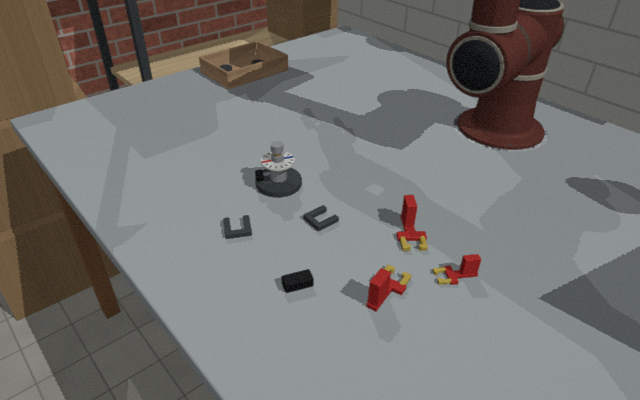

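View pics/top0.png

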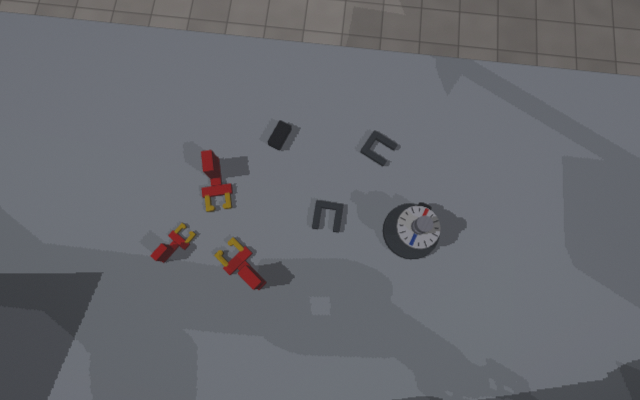

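View pics/wrist0.png

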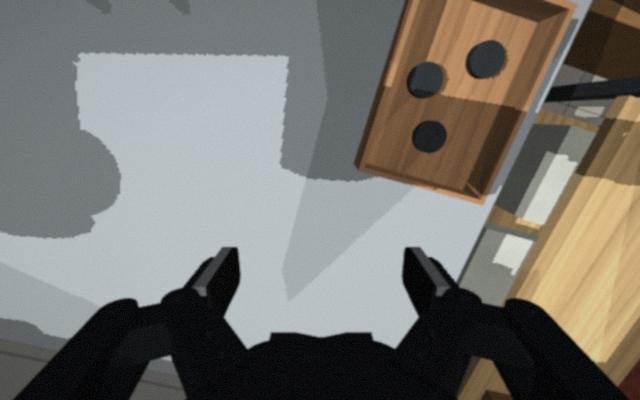

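Run:
```python
import cv2
from h import *
im=cv2.imread('pics/top0.png'); s=cv2.imread('pics/scene0.png')
a=cv2.resize(im[215:275,140:200],(400,400),interpolation=cv2.INTER_CUBIC)
b=cv2.resize(s[240:300,425:485],(400,400),interpolation=cv2.INTER_CUBIC)
cv2.imwrite('pics/crop0.png',np.hstack([a,b]))
a=cv2.resize(im[180:270,370:460],(400,400),interpolation=cv2.INTER_CUBIC)
b=cv2.resize(s[130:200,245:315],(400,400),interpolation=cv2.INTER_CUBIC)
cv2.imwrite('pics/crop1.png',np.hstack([a,b]))
```

```text
(no output)
```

View pics/crop0.png

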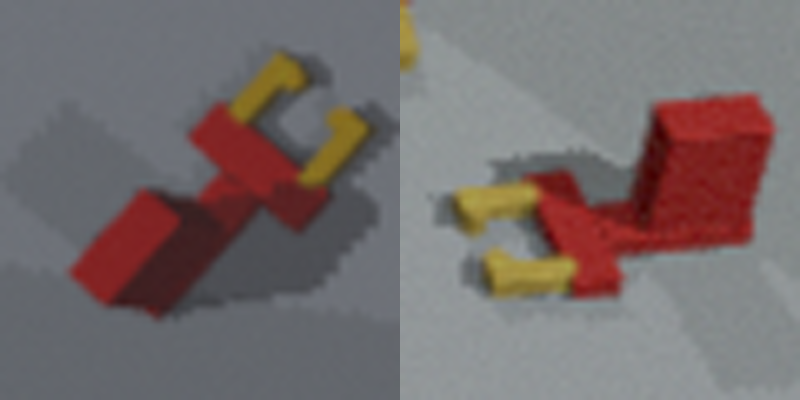

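View pics/crop1.png

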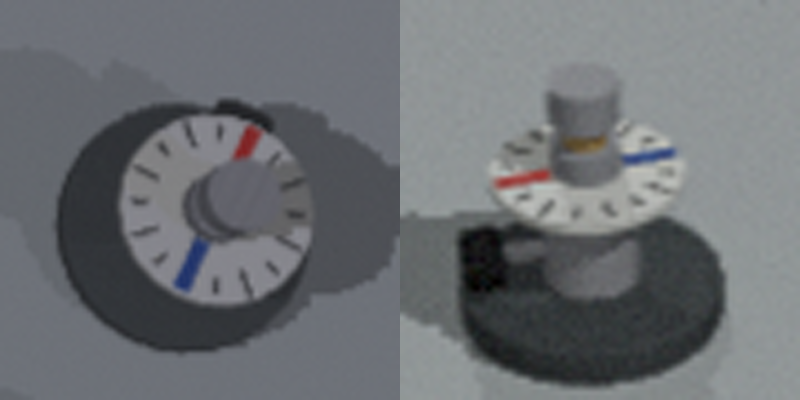

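```bash
cat >> h.py <<'E'
def tri(rs):
    A=np.zeros((3,3));b=np.zeros(3)
    for o,d in rs:
        d=d/np.linalg.norm(d);M=np.eye(3)-np.outer(d,d);A+=M;b+=M@o
    return np.linalg.solve(A,b)
E
python3 - <<'E'
from h import *
t=cam('top');s=cam('scene');print(t[2],s[2])
im=cv2.cvtColor(cv2.imread('pics/top0.png'),cv2.COLOR_BGR2HSV)
def T(x,y):return (140+x*60/400,215+y*60/400)
def S(x,y):return (425+(x-400)*60/400,240+y*60/400)
for a in [(70,272),(108,305),(183,215),(148,190)]: print('fin',onz(t,*T(*a),.042))
for a in [(222,103),(328,190),(190,130),(300,230),(282,52),(370,128)]: print('flat',onz(t,*T(*a),.007))
for a in [(662,135),(772,132),(760,97),(655,103)]: print('finS',onz(s,*S(*a),.042))
P=tri([ray(t,425.8,224.3),ray(s,277.0,144.5)]);print('post',P,proj(t,P),proj(s,P))
# base ellipse: extents
for a,b in [((58,220),(300,310))]:
  pass
for a in [(58,220),(190,352),(100,320),(75,290),(110,120)]:
  print('base',onz(t,370+a[0]*.225,180+a[1]*.225,.016))
for a in [(467,300),(723,290),(590,382)]:
  print('baseS',onz(s,245+(a[0]-400)*.175,130+a[1]*.175,.016))
E
```

```text
[[ 0.11002542 -0.96982439  0.21756622]
 [-0.99392386 -0.10804508  0.02101495]
 [ 0.00312614 -0.21855643 -0.9758193 ]] [[-0.76171823  0.39649356 -0.51242385]
 [ 0.64789193  0.47177357 -0.59805162]
 [ 0.00462442 -0.7875421  -0.61624351]]
fin [0.4897066  0.27599504 0.042     ]
fin [0.48271876 0.26490222 0.042     ]
fin [0.50682469 0.25061897 0.042     ]
fin [0.51203306 0.2606093  0.042     ]
flat [0.53888196 0.25957475 0.007     ]
flat [0.51909607 0.22714275 0.007     ]
flat [0.53079683 0.26669019 0.007     ]
flat [0.50785268 0.2325972  0.007     ]
flat [0.55424437 0.246162   0.007     ]
flat [0.53663475 0.21898618 0.007     ]
finS [0.51650117 0.2627028  0.042     ]
finS [0.49448878 0.27983749 0.042     ]
finS [0.48602757 0.27033081 0.042     ]
finS [0.50825525 0.25449073 0.042     ]
post [ 0.58378151 -0.16414496  0.09619183] [425.53384728 224.5042701 ] [276.7585915  144.41991096]
base [ 0.58065199 -0.11161238  0.016     ]
base [ 0.53458104 -0.16671986  0.016     ]
base [ 0.54309721 -0.13087106  0.016     ]
base [ 0.55372455 -0.12028321  0.016     ]
base [ 0.62336761 -0.12951843  0.016     ]
baseS [ 0.63151823 -0.17663096  0.016     ]
baseS [ 0.55503522 -0.12087166  0.016     ]
baseS [ 0.627271   -0.10690877  0.016     ]
```

Candidates in the top picture: clips at (217,180), (240,262) and (175,243). The last is clearly the smallest (bridge about 37–40 mm by ray-cast). The crop confirms it: fin 28 x 14 mm, centred at about (0.498, 0.264), clip x heading about -32°. The post axis is about (0.584, -0.163), with its top at about 0.096.

```bash
cat >> h.py <<'E'
def go(target,yawy,s=None):
    # tool pointing down, y axis at world yaw yawy (deg)
    s=s or state(); q=np.array(s['tool_rot']);A=R.from_quat(q[[1,2,3,0]]).as_matrix()
    y=np.radians(yawy);Y=np.array([np.cos(y),np.sin(y),0]);Z=np.array([0,0,-1.]);B=np.stack([np.cross(Y,Z),Y,Z],1)
    print('t',round(s['time'],2),'pos',np.round(s['tool_pos'],4),'lin',np.round(A.T@(np.array(target)-s['tool_pos']),4),'rot',np.round(np.degrees(R.from_matrix(A.T@B).as_rotvec()),2),'F',np.round(s['contact_force'],2),'w',round(s['gripper_width'],3))
E
python3 - <<'E'
from h import *
go([.43,-.3,.22],-14); go([.47,.26,.16],58)
E
```

```text
t 0.15 pos [ 0.1683 -0.6014  0.2303] lin [ 0.3332 -0.2197  0.0108] rot [-8.000e-02 -6.000e-02 -6.037e+01] F [-0.09 -1.02 -0.3 ] w 0.999
t 0.15 pos [ 0.1683 -0.6014  0.2303] lin [ 0.5226 -0.7481  0.0717] rot [-3.0000e-02 -1.1000e-01 -1.3237e+02] F [-0.09 -1.02 -0.3 ] w 0.999
```

Call:
apply_moves([
  {"linear": [0.333, -0.22, 0.01], "delta_rot": [0, 0, -60], "fingers": 0},
  {"linear": [0.333, -0.22, 0.01], "delta_rot": [0, 0, -60], "fingers": 0},
  {"linear": [0.333, -0.22, 0.01], "delta_rot": [0, 0, -60], "fingers": 0},
  {"linear": [0.333, -0.22, 0.01], "delta_rot": [0, 0, -60], "fingers": 0},
  {"linear": [0.333, -0.22, 0.01], "delta_rot": [0, 0, -60], "fingers": 0},
  {"linear": [0.333, -0.22, 0.01], "delta_rot": [0, 0, -60], "fingers": 0},
  {"linear": [0.333, -0.22, 0.01], "delta_rot": [0, 0, -60], "fingers": 0},
  {"linear": [0.333, -0.22, 0.01], "delta_rot": [0, 0, -60], "fingers": 0},
])

```text
time: 0.95
tool_pos: [0.4307, -0.2984, 0.2211]
tool_rot: [0.0, 0.789, 0.614, 0.0]
contact_force: [0.1, -0.5, -0.5]
gripper_width: 0.999
```

Run:
```python
from h import *
go([.48,.2,.18],58)
go([.485,.275,.15],58)
```

```text
t 0.95 pos [ 0.4307 -0.2984  0.2211] lin [ 0.4952 -0.0748  0.0411] rot [ 1.000e-02  1.000e-02 -7.224e+01] F [ 0.06 -0.48 -0.51] w 0.999
t 0.95 pos [ 0.4307 -0.2984  0.2211] lin [ 0.5691 -0.0884  0.0711] rot [ 1.000e-02  1.000e-02 -7.224e+01] F [ 0.06 -0.48 -0.51] w 0.999
```

Call:
apply_moves([
  {"linear": [0.57, -0.072, 0.07], "delta_rot": [0, 0, -72], "fingers": 0},
  {"linear": [0.57, -0.072, 0.07], "delta_rot": [0, 0, -72], "fingers": 0},
  {"linear": [0.57, -0.072, 0.07], "delta_rot": [0, 0, -72], "fingers": 0},
  {"linear": [0.57, -0.072, 0.07], "delta_rot": [0, 0, -72], "fingers": 0},
  {"linear": [0.57, -0.072, 0.07], "delta_rot": [0, 0, -72], "fingers": 0},
  {"linear": [0.57, -0.072, 0.07], "delta_rot": [0, 0, -72], "fingers": 0},
  {"linear": [0.57, -0.072, 0.07], "delta_rot": [0, 0, -72], "fingers": 0},
  {"linear": [0.57, -0.072, 0.07], "delta_rot": [0, 0, -72], "fingers": 0},
])

```text
time: 1.75
tool_pos: [0.479, 0.0958, 0.1726]
tool_rot: [0.0, 0.303, 0.953, 0.0]
contact_force: [1.6, -0.3, 0.1]
gripper_width: 1.001
```

Run:
```python
from h import *
go([.498,.264,.15],58)
```

```text
t 1.75 pos [0.479  0.0958 0.1726] lin [0.0816 0.1483 0.0226] rot [ 0.01  0.02 -3.25] F [ 1.61 -0.3   0.14] w 1.001
```

Call:
apply_moves([
  {"linear": [0.0816, 0.1483, 0.022], "delta_rot": [0, 0, -3.25], "fingers": 0},
  {"linear": [0.0816, 0.1483, 0.022], "delta_rot": [0, 0, -3.25], "fingers": 0},
  {"linear": [0.0816, 0.1483, 0.022], "delta_rot": [0, 0, -3.25], "fingers": 0},
  {"linear": [0.0816, 0.1483, 0.022], "delta_rot": [0, 0, -3.25], "fingers": 0},
  {"linear": [0.0816, 0.1483, 0.022], "delta_rot": [0, 0, -3.25], "fingers": 0},
  {"linear": [0.0816, 0.1483, 0.022], "delta_rot": [0, 0, -3.25], "fingers": 0},
  {"linear": [0.0816, 0.1483, 0.022], "delta_rot": [0, 0, -3.25], "fingers": 0},
  {"linear": [0.0816, 0.1483, 0.022], "delta_rot": [0, 0, -3.25], "fingers": 0},
])

```text
time: 2.55
tool_pos: [0.4996, 0.2606, 0.1512]
tool_rot: [0.0, 0.28, 0.96, 0.0]
contact_force: [-0.4, -0.7, 0.2]
gripper_width: 0.998
```

Run:
```python
from h import *
s=state();save('w1',eyes.grab_frame('wrist'));go([.498,.264,.15],58,s)
np.save('s1.npy',[s],allow_pickle=True)
```

```text
t 2.55 pos [0.4996 0.2606 0.1512] lin [0.0032 0.0021 0.0012] rot [ 0.01  0.02 -0.47] F [-0.35 -0.69  0.18] w 0.998
```

View pics/w1.png

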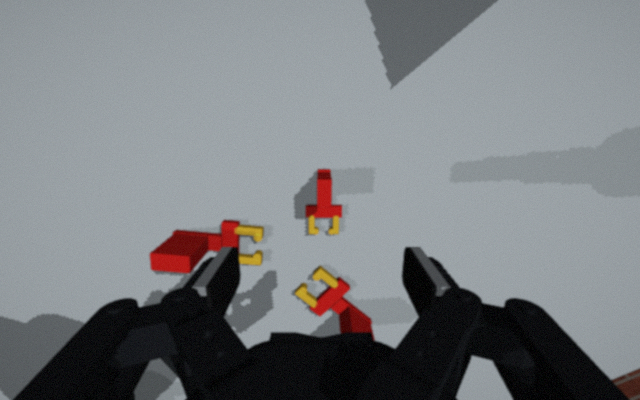

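Run:
```python
from h import *
s=np.load('s1.npy',allow_pickle=True)[0]; c=cam('wrist',s)
print(c[1],proj(c,[.498,.264,.042]))
im=cv2.imread('pics/w1.png');cv2.imwrite('pics/w1c.png',cv2.resize(im[155:245,280:370],(600,600),interpolation=cv2.INTER_CUBIC))
```

```text
[0.43681156 0.30035429 0.29365316] [323.02581368 192.4814468 ]
```

View pics/w1c.png

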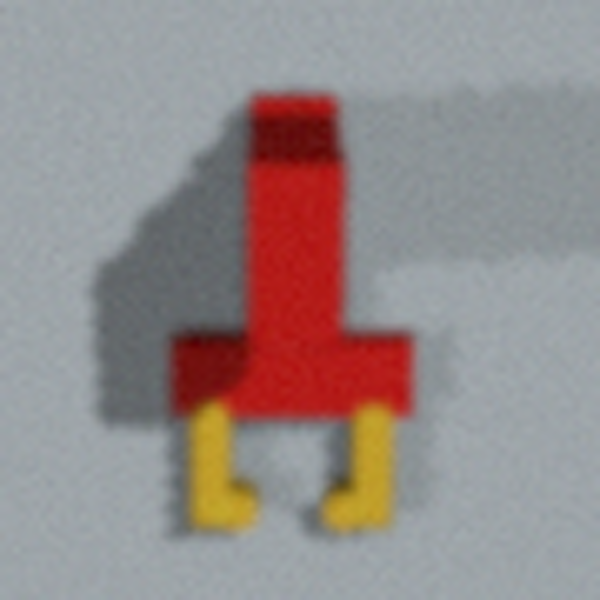

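Run:
```python
from h import *
s=np.load('s1.npy',allow_pickle=True)[0]; c=cam('wrist',s)
f=lambda x,y:(280+x*.15,155+y*.15)
bl=onz(c,*f(172,415),.007);br=onz(c,*f(412,415),.007);m=(bl+br)/2;d=br-bl
print(bl,br,np.linalg.norm(d),'yaw',np.degrees(np.arctan2(d[0],-d[1]))-0)
n=np.array([-d[1],d[0],0]);n/=np.linalg.norm(n)
if n[0]<0:n=-n
print('n',n,np.degrees(np.arctan2(n[1],n[0])),'fin from bridge',m-n*.0375)
a=onz(c,*f(295,158),.042); print('fin from fin top back',a+n*.014)
ba=onz(c,*f(293,94),.007);print('fin from tail end',ba+n*.016)
l=np.array([f(252,96),f(338,96)]);print(onz(c,*l[0],.007)-onz(c,*l[1],.007))
j=onz(c,*f(290,530),.006);print('from jaw tips',j-n*.0575)
v=j-ba;print('axis yaw',np.degrees(np.arctan2(v[1],v[0])),np.linalg.norm(v))
```

```text
[0.5202785  0.22782171 0.007     ] [0.54151956 0.26125076 0.007     ] 0.039606616116142725 yaw 147.56782603504107
n [ 0.8440269  -0.53630084 -0.        ] -32.43217396495893 fin from bridge [0.49924802 0.26464752 0.007     ]
fin from fin top back [0.49921828 0.26453128 0.042     ]
fin from tail end [0.49909697 0.26472549 0.007     ]
[-0.00722376 -0.01136906  0.        ]
from jaw tips [0.50005244 0.26382854 0.006     ]
axis yaw -32.619589588738016 0.07479456582268543
```

Run:
```python
from h import *
t=cam('top')
for u,v in [(234,241),(218,258),(264,286),(204,152),(206,208),(232,190)]: print(onz(t,u,v,.007),onz(t,u,v,.04))
go([.4993,.2646,.07],57.5);go([.4993,.2646,.008],57.5)
```

```text
[0.53223788 0.14888724 0.007     ] [0.52967083 0.14164591 0.04      ]
[0.49960264 0.17219221 0.007     ] [0.49860234 0.16383207 0.04      ]
[0.4609844 0.0850571 0.007    ] [0.46183807 0.08088011 0.04      ]
[0.69037515 0.23061601 0.007     ] [0.6802163  0.21945107 0.04      ]
[0.58561394 0.20856654 0.007     ] [0.58048443 0.19846015 0.04      ]
[0.62393886 0.16708314 0.007     ] [0.61696946 0.15896827 0.04      ]
t 2.6 pos [0.4996 0.2606 0.1512] lin [0.0024 0.0032 0.0812] rot [0.01 0.02 0.04] F [0.66 0.01 0.07] w 0.998
t 2.6 pos [0.4996 0.2606 0.1512] lin [0.0024 0.0031 0.1432] rot [0.01 0.02 0.04] F [0.66 0.01 0.07] w 0.998
```

Call:
apply_moves([
  {"linear": [0.0024, 0.0032, 0.03], "delta_rot": [0, 0, 0], "fingers": 80},
  {"linear": [0.0024, 0.0032, 0.06], "delta_rot": [0, 0, 0], "fingers": 80},
  {"linear": [0.0024, 0.0032, 0.09], "delta_rot": [0, 0, 0], "fingers": 80},
  {"linear": [0.0024, 0.0032, 0.09], "delta_rot": [0, 0, 0], "fingers": 80},
  {"linear": [0.0024, 0.0032, 0.09], "delta_rot": [0, 0, 0], "fingers": 80},
  {"linear": [0.0024, 0.0032, 0.09], "delta_rot": [0, 0, 0], "fingers": 80},
  {"linear": [0.0024, 0.0032, 0.09], "delta_rot": [0, 0, 0], "fingers": 80},
  {"linear": [0.0024, 0.0032, 0.09], "delta_rot": [0, 0, 0], "fingers": 80},
])

```text
time: 3.4
tool_pos: [0.5002, 0.2661, 0.0627]
tool_rot: [0.001, 0.279, 0.96, 0.001]
contact_force: [-0.1, 0.3, -0.6]
gripper_width: 0.686
```

Run:
```python
from h import *
s=state();save('w2',eyes.grab_frame('wrist'))
c=cam('wrist',s);print(proj(c,[.4993,.2646,.042]))
go([.4993,.2646,.008],57.5,s)
```

```text
[318.09026943 235.03164988]
t 3.4 pos [0.5002 0.2661 0.0627] lin [ 0.     -0.0019  0.0547] rot [0.13 0.1  0.13] F [-0.06  0.33 -0.62] w 0.686
```

View pics/w2.png

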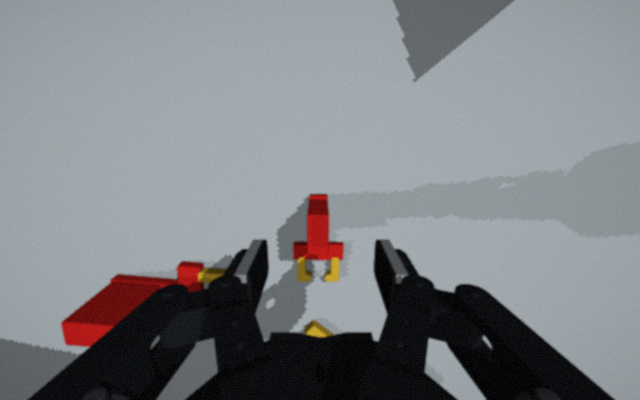

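Call:
apply_moves([
  {"linear": [0, -0.0019, 0.02], "delta_rot": [0.1, 0.1, 0.1], "fingers": 80},
  {"linear": [0, -0.0019, 0.04], "delta_rot": [0.1, 0.1, 0.1], "fingers": 80},
  {"linear": [0, -0.0019, 0.054], "delta_rot": [0.1, 0.1, 0.1], "fingers": 80},
  {"linear": [0, -0.0019, 0.054], "delta_rot": [0.1, 0.1, 0.1], "fingers": 80},
  {"linear": [0, -0.0019, 0.054], "delta_rot": [0.1, 0.1, 0.1], "fingers": 80},
  {"linear": [0, -0.0019, 0.054], "delta_rot": [0.1, 0.1, 0.1], "fingers": 130},
  {"linear": [0, -0.0019, 0.054], "delta_rot": [0.1, 0.1, 0.1], "fingers": 140},
  {"linear": [0, -0.0019, 0.054], "delta_rot": [0.1, 0.1, 0.1], "fingers": 150},
])

```text
time: 4.25
tool_pos: [0.4987, 0.2643, 0.0078]
tool_rot: [-0.0, 0.28, 0.96, -0.0]
contact_force: [-0.0, 0.2, 0.8]
gripper_width: 0.412
```

Run:
```python
from h import *
s=state();save('w3',eyes.grab_frame('wrist'))
go([.4993,.2646,.008],57.5,s)
```

```text
t 4.25 pos [0.4987 0.2643 0.0078] lin [-0.0004  0.0005 -0.0002] rot [-0.03 -0.05  0.03] F [-0.    0.17  0.82] w 0.412
```

View pics/w3.png

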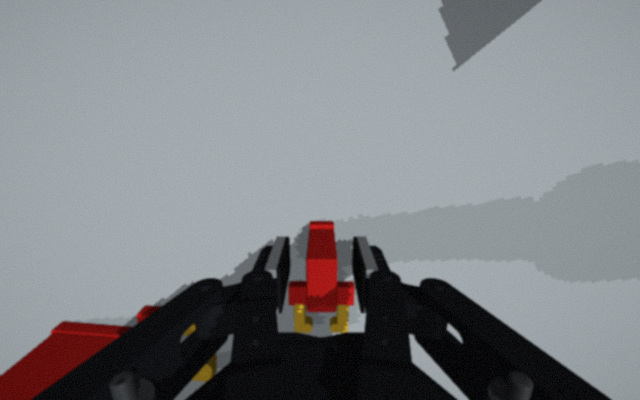

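Fin centred between the pads (fin at ~(321,255), pads at 285 and 360). I'll close now.

Call:
apply_moves([
  {"linear": [0, 0, 0], "delta_rot": [0, 0, 0], "fingers": 170},
  {"linear": [0, 0, 0], "delta_rot": [0, 0, 0], "fingers": 190},
  {"linear": [0, 0, 0], "delta_rot": [0, 0, 0], "fingers": 210},
  {"linear": [0, 0, 0], "delta_rot": [0, 0, 0], "fingers": 230},
  {"linear": [0, 0, 0], "delta_rot": [0, 0, 0], "fingers": 255},
  {"linear": [0, 0, 0], "delta_rot": [0, 0, 0], "fingers": 255},
  {"linear": [0, 0, 0], "delta_rot": [0, 0, 0], "fingers": 255},
  {"linear": [0, 0, 0], "delta_rot": [0, 0, 0], "fingers": 255},
])

```text
time: 5.1
tool_pos: [0.4982, 0.2642, 0.0071]
tool_rot: [-0.001, 0.28, 0.96, -0.0]
contact_force: [0.2, -0.1, 2.2]
gripper_width: 0.153
```

Run:
```python
from h import *
go([.4987,.2643,.14],57.5);
```

```text
t 5.1 pos [0.4982 0.2642 0.0071] lin [-1.000e-04  1.000e-04 -1.329e-01] rot [-0.08 -0.09  0.04] F [ 0.25 -0.12  2.2 ] w 0.153
```

Call:
apply_moves([
  {"linear": [0, 0, -0.01], "delta_rot": [0, 0, 0], "fingers": 255},
  {"linear": [0, 0, -0.03], "delta_rot": [0, 0, 0], "fingers": 255},
  {"linear": [0, 0, -0.06], "delta_rot": [0, 0, 0], "fingers": 255},
  {"linear": [0, 0, -0.09], "delta_rot": [0, 0, 0], "fingers": 255},
  {"linear": [0, 0, -0.12], "delta_rot": [0, 0, 0], "fingers": 255},
  {"linear": [0, 0, -0.15], "delta_rot": [0, 0, 0], "fingers": 255},
  {"linear": [0, 0, -0.15], "delta_rot": [0, 0, 0], "fingers": 255},
  {"linear": [0, 0, -0.15], "delta_rot": [0, 0, 0], "fingers": 255},
])

```text
time: 5.9
tool_pos: [0.4986, 0.2643, 0.1576]
tool_rot: [-0.001, 0.28, 0.96, -0.0]
contact_force: [0.2, -0.7, -1.9]
gripper_width: 0.158
```

Run:
```python
from h import *
s=state();save('w4',eyes.grab_frame('wrist'))
go([.57,-.02,.155],0,s)
# post above touch: bridge(x=-15) over axis, dir -y -> fin at y +0.031
go([.584,-.163+.031,.155],0,s)
```

```text
t 5.9 pos [0.4986 0.2643 0.1576] lin [-0.2128 -0.2015  0.0026] rot [-6.000e-02 -3.000e-02  5.753e+01] F [ 0.22 -0.65 -1.92] w 0.158
t 5.9 pos [0.4986 0.2643 0.1576] lin [-0.2848 -0.2885  0.0026] rot [-6.000e-02 -3.000e-02  5.753e+01] F [ 0.22 -0.65 -1.92] w 0.158
```

View pics/w4.png

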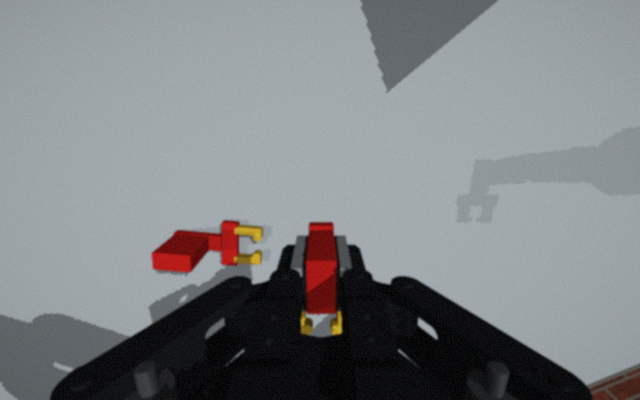

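Call:
apply_moves([
  {"linear": [-0.239, -0.238, 0.0], "delta_rot": [0, 0, 57.5], "fingers": 255},
  {"linear": [-0.239, -0.238, 0.0], "delta_rot": [0, 0, 57.5], "fingers": 255},
  {"linear": [-0.239, -0.238, 0.0], "delta_rot": [0, 0, 57.5], "fingers": 255},
  {"linear": [-0.239, -0.238, 0.0], "delta_rot": [0, 0, 57.5], "fingers": 255},
  {"linear": [-0.239, -0.238, 0.0], "delta_rot": [0, 0, 57.5], "fingers": 255},
  {"linear": [-0.239, -0.238, 0.0], "delta_rot": [0, 0, 57.5], "fingers": 255},
  {"linear": [-0.239, -0.238, 0.0], "delta_rot": [0, 0, 57.5], "fingers": 255},
  {"linear": [-0.239, -0.238, 0.0], "delta_rot": [0, 0, 57.5], "fingers": 255},
])

```text
time: 6.75
tool_pos: [0.5716, -0.0688, 0.1545]
tool_rot: [-0.002, 0.709, 0.705, -0.002]
contact_force: [0.1, 1.1, -0.8]
gripper_width: 0.156
```

Run:
```python
from h import *
s=state();
for n in ['wrist','scene','top']:save(n+'5',eyes.grab_frame(n))
go([.584,-.132,.155],0,s)
a=cv2.imread('pics/scene5.png');b=cv2.imread('pics/top5.png')
cv2.imwrite('pics/c5.png',np.hstack([cv2.resize(a[110:210,230:330],(400,400),interpolation=2),cv2.resize(b[170:270,350:450],(400,400),interpolation=2)]))
```

```text
t 6.75 pos [ 0.5716 -0.0688  0.1545] lin [-0.0631  0.0128 -0.0005] rot [-0.35  0.05 -0.34] F [ 0.07  1.11 -0.83] w 0.156
```

View pics/wrist5.png

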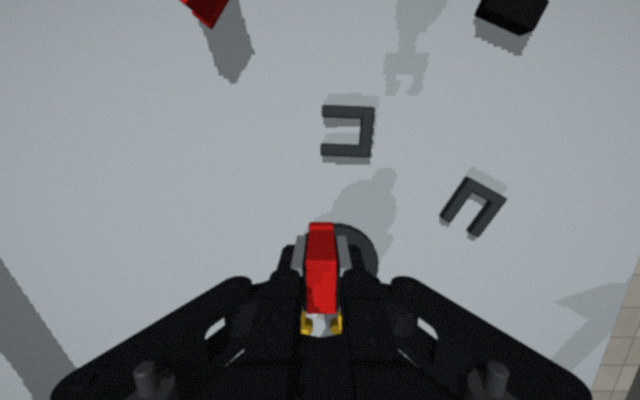

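View pics/c5.png

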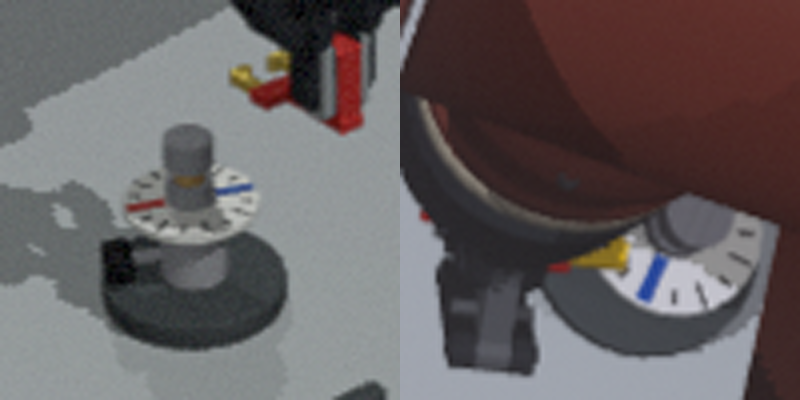

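Call:
apply_moves([
  {"linear": [-0.02, 0.0126, 0.005], "delta_rot": [-0.3, 0, -0.3], "fingers": 255},
  {"linear": [-0.04, 0.0126, 0.015], "delta_rot": [-0.3, 0, -0.3], "fingers": 255},
  {"linear": [-0.062, 0.0126, 0.025], "delta_rot": [-0.3, 0, -0.3], "fingers": 255},
  {"linear": [-0.062, 0.0126, 0.03], "delta_rot": [-0.3, 0, -0.3], "fingers": 255},
  {"linear": [-0.062, 0.0126, 0.03], "delta_rot": [-0.3, 0, -0.3], "fingers": 255},
  {"linear": [-0.062, 0.0126, 0.03], "delta_rot": [-0.3, 0, -0.3], "fingers": 255},
  {"linear": [-0.062, 0.0126, 0.03], "delta_rot": [-0.3, 0, -0.3], "fingers": 255},
  {"linear": [-0.062, 0.0126, 0.03], "delta_rot": [-0.3, 0, -0.3], "fingers": 255},
])

```text
time: 7.7
tool_pos: [0.5852, -0.1262, 0.1276]
tool_rot: [0.002, 0.705, 0.71, 0.001]
contact_force: [-0.1, -0.1, -0.3]
gripper_width: 0.157
```

Run:
```python
from h import *
s=state();
for n in ['scene']:save(n+'6',eyes.grab_frame(n))
go([.584,-.131,.110],0,s)
a=cv2.imread('pics/scene6.png')
cv2.imwrite('pics/c6.png',cv2.resize(a[90:210,230:350],(600,600),interpolation=2))
```

```text
t 7.7 pos [ 0.5852 -0.1262  0.1276] lin [-0.0048 -0.0013  0.0176] rot [0.22 0.04 0.4 ] F [-0.08 -0.09 -0.28] w 0.157
```

View pics/c6.png

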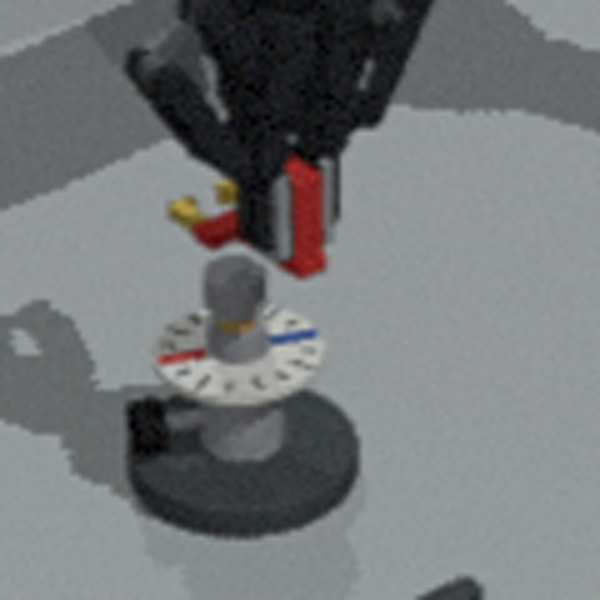

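Call:
apply_moves([
  {"linear": [-0.004, -0.001, 0.003], "delta_rot": [0.2, 0, 0.4], "fingers": 255},
  {"linear": [-0.004, -0.001, 0.005], "delta_rot": [0.2, 0, 0.4], "fingers": 255},
  {"linear": [-0.004, -0.001, 0.007], "delta_rot": [0.2, 0, 0.4], "fingers": 255},
  {"linear": [-0.004, -0.001, 0.009], "delta_rot": [0.2, 0, 0.4], "fingers": 255},
  {"linear": [-0.004, -0.001, 0.01], "delta_rot": [0.2, 0, 0.4], "fingers": 255},
  {"linear": [-0.004, -0.001, 0.011], "delta_rot": [0.2, 0, 0.4], "fingers": 255},
  {"linear": [-0.004, -0.001, 0.012], "delta_rot": [0.2, 0, 0.4], "fingers": 255},
  {"linear": [-0.004, -0.001, 0.013], "delta_rot": [0.2, 0, 0.4], "fingers": 255},
])

```text
time: 8.55
tool_pos: [0.584, -0.1309, 0.1139]
tool_rot: [0.0, 0.707, 0.707, -0.0]
contact_force: [0.1, -0.1, -1.9]
gripper_width: 0.156
```

Run:
```python
from h import *
go([.584,-.131,.106],0)
```

```text
t 8.55 pos [ 0.584  -0.1309  0.1139] lin [-0.0001  0.      0.0079] rot [-0.03  0.03 -0.06] F [ 0.06 -0.09 -1.89] w 0.156
```

Call:
apply_moves([
  {"linear": [0, 0, 0.0005], "delta_rot": [0, 0, 0], "fingers": 255},
  {"linear": [0, 0, 0.001], "delta_rot": [0, 0, 0], "fingers": 255},
  {"linear": [0, 0, 0.0015], "delta_rot": [0, 0, 0], "fingers": 255},
  {"linear": [0, 0, 0.002], "delta_rot": [0, 0, 0], "fingers": 255},
  {"linear": [0, 0, 0.0025], "delta_rot": [0, 0, 0], "fingers": 255},
  {"linear": [0, 0, 0.003], "delta_rot": [0, 0, 0], "fingers": 255},
  {"linear": [0, 0, 0.0035], "delta_rot": [0, 0, 0], "fingers": 255},
  {"linear": [0, 0, 0.004], "delta_rot": [0, 0, 0], "fingers": 255},
])

```text
time: 9.35
tool_pos: [0.5839, -0.1309, 0.1099]
tool_rot: [-0.0, 0.708, 0.707, -0.0]
contact_force: [-0.5, -0.4, -0.8]
gripper_width: 0.153
```

Run:
```python
from h import *
go([.584,-.131,.104],0)
```

```text
t 9.35 pos [ 0.5839 -0.1309  0.1099] lin [-0.0001  0.0001  0.0059] rot [-0.04  0.03 -0.06] F [-0.47 -0.42 -0.84] w 0.153
```

Underside now at about 0.103. I'll continue with 2 mm calls.

Call:
apply_moves([
  {"linear": [0, 0, 0.0003], "delta_rot": [0, 0, 0], "fingers": 255},
  {"linear": [0, 0, 0.0006], "delta_rot": [0, 0, 0], "fingers": 255},
  {"linear": [0, 0, 0.0009], "delta_rot": [0, 0, 0], "fingers": 255},
  {"linear": [0, 0, 0.0012], "delta_rot": [0, 0, 0], "fingers": 255},
  {"linear": [0, 0, 0.0015], "delta_rot": [0, 0, 0], "fingers": 255},
  {"linear": [0, 0, 0.0018], "delta_rot": [0, 0, 0], "fingers": 255},
  {"linear": [0, 0, 0.0021], "delta_rot": [0, 0, 0], "fingers": 255},
  {"linear": [0, 0, 0.0024], "delta_rot": [0, 0, 0], "fingers": 255},
])

```text
time: 10.15
tool_pos: [0.5839, -0.1309, 0.1075]
tool_rot: [-0.0, 0.707, 0.707, -0.0]
contact_force: [-0.1, -0.7, -0.5]
gripper_width: 0.152
```

Run:
```python
from h import *
go([.584,-.131,.104],0)
```

```text
t 10.15 pos [ 0.5839 -0.1309  0.1075] lin [-0.0001  0.0001  0.0035] rot [-0.04  0.03 -0.06] F [-0.15 -0.73 -0.46] w 0.152
```

Call:
apply_moves([
  {"linear": [0, 0, 0.0003], "delta_rot": [0, 0, 0], "fingers": 255},
  {"linear": [0, 0, 0.0006], "delta_rot": [0, 0, 0], "fingers": 255},
  {"linear": [0, 0, 0.0009], "delta_rot": [0, 0, 0], "fingers": 255},
  {"linear": [0, 0, 0.0012], "delta_rot": [0, 0, 0], "fingers": 255},
  {"linear": [0, 0, 0.0014], "delta_rot": [0, 0, 0], "fingers": 255},
  {"linear": [0, 0, 0.0016], "delta_rot": [0, 0, 0], "fingers": 255},
  {"linear": [0, 0, 0.0018], "delta_rot": [0, 0, 0], "fingers": 255},
  {"linear": [0, 0, 0.002], "delta_rot": [0, 0, 0], "fingers": 255},
])

```text
time: 10.95
tool_pos: [0.5841, -0.1308, 0.1067]
tool_rot: [-0.0, 0.708, 0.707, -0.0]
contact_force: [-4.0, 2.3, 7.3]
gripper_width: 0.16
```

Run:
```python
from h import *
go([.584,-.131,.104],0)
```

```text
t 10.95 pos [ 0.5841 -0.1308  0.1067] lin [-0.0002 -0.      0.0027] rot [-0.04  0.03 -0.06] F [-4.01  2.26  7.34] w 0.16
```

Run:
```python
from h import *
s=state()
for n in ['scene','wrist']:save(n+'7',eyes.grab_frame(n))
a=cv2.imread('pics/scene7.png');b=cv2.imread('pics/wrist7.png')
cv2.imwrite('pics/c7.png',np.hstack([cv2.resize(a[110:200,235:325],(400,400),interpolation=2),cv2.resize(b[200:350,245:395],(400,400),interpolation=2)]))
go([0,0,0],0)
```

```text
t 11.05 pos [ 0.584  -0.1309  0.1067] lin [ 0.1303 -0.5841  0.1071] rot [-0.04  0.03 -0.07] F [-3.35  2.39  6.13] w 0.155
```

View pics/c7.png

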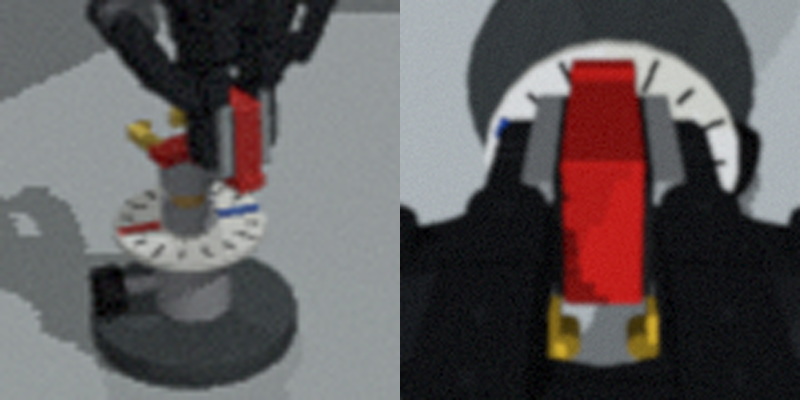

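Run:
```python
from h import *
from scipy.optimize import least_squares
s=state(); c=cam('wrist',s)
im=cv2.imread('pics/wrist7.png'); im=cv2.GaussianBlur(im,(3,3),0).astype(float); g=im.mean(2)
def edge(z,r,angs,lo,hi,dark_to_light=True):
    pts=[]
    for a in angs:
        rr=np.arange(r-.008,r+.008,.0002)
        c0=np.array([.585,-.163])
        uv=[proj(c,[c0[0]+q*np.cos(a),c0[1]+q*np.sin(a),z]) for q in rr]
        v=cv2.remap(g.astype(np.float32),np.array([[p[0] for p in uv]],np.float32),np.array([[p[1] for p in uv]],np.float32),cv2.INTER_LINEAR)[0]
        d=np.abs(v[10:]-v[:-10]);k=d.argmax()
        if d[k]>25: pts.append([c0[0]+rr[k+5]*np.cos(a),c0[1]+rr[k+5]*np.sin(a),d[k]])
    return np.array(pts)
for nm,z,r in [('dial',.0627,.036),('base',.016,.05)]:
    for rng in [(40,140),(20,160)]:
        p=edge(z,r,np.radians(np.arange(rng[0],rng[1],4)),0,0)
        if len(p)<5: print(nm,len(p));continue
        f=lambda x:np.hypot(p[:,0]-x[0],p[:,1]-x[1])-r
        o=least_squares(f,[.584,-.163],loss='soft_l1',f_scale=.0005);print(nm,rng,len(p),o.x,np.abs(o.fun).mean())
```

```text
dial (40, 140) 25 [ 0.58653545 -0.16278866] 0.001349239158529278
dial (20, 160) 35 [ 0.58640279 -0.16281274] 0.0010083076741312688
base (40, 140) 25 [ 0.58626559 -0.16088414] 0.00031782857028662406
base (20, 160) 35 [ 0.5862927  -0.16106019] 0.0005763348420038837
```

Call:
apply_moves([
  {"linear": [0, 0, -0.005], "delta_rot": [0, 0, 0], "fingers": 255},
  {"linear": [0.01, 0.001, -0.006], "delta_rot": [0, 0, 0], "fingers": 255},
  {"linear": [0.03, 0.0018, -0.006], "delta_rot": [0, 0, 0], "fingers": 255},
  {"linear": [0.055, 0.0018, -0.006], "delta_rot": [0, 0, 0], "fingers": 255},
  {"linear": [0.06, 0.0018, -0.006], "delta_rot": [0, 0, 0], "fingers": 255},
  {"linear": [0.06, 0.0018, 0.005], "delta_rot": [0, 0, 0], "fingers": 255},
  {"linear": [0.06, 0.0018, 0.015], "delta_rot": [0, 0, 0], "fingers": 255},
  {"linear": [0.06, 0.0018, 0.0228], "delta_rot": [0, 0, 0], "fingers": 255},
])

```text
time: 11.85
tool_pos: [0.585, -0.0714, 0.0808]
tool_rot: [-0.001, 0.708, 0.706, -0.001]
contact_force: [0.2, -0.3, -1.3]
gripper_width: 0.162
```

Run:
```python
from h import *
s=state()
for n in ['scene','wrist']:save(n+'8',eyes.grab_frame(n))
a=cv2.imread('pics/scene8.png');b=cv2.imread('pics/wrist8.png')
cv2.imwrite('pics/c8.png',np.hstack([cv2.resize(a[110:200,255:345],(400,400),interpolation=2),cv2.resize(b[200:350,245:395],(400,400),interpolation=2)]))
go([.5858,-.09,.0827],0)
```

```text
t 11.95 pos [ 0.5842 -0.0713  0.0801] lin [-0.0187  0.0016 -0.0026] rot [-0.27 -0.02 -0.12] F [-0.5   0.01 -1.27] w 0.155
```

View pics/c8.png

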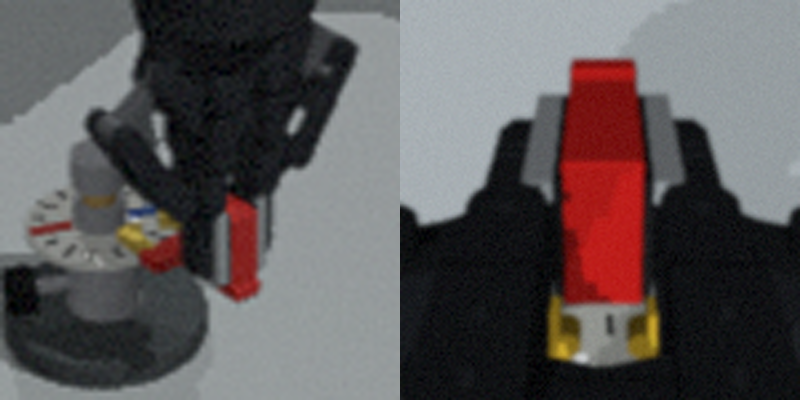

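Call:
apply_moves([
  {"linear": [-0.008, 0, 0], "delta_rot": [0, 0, 0], "fingers": 255},
  {"linear": [-0.01, 0, 0], "delta_rot": [0, 0, 0], "fingers": 255},
  {"linear": [-0.01, 0, 0], "delta_rot": [0, 0, 0], "fingers": 255},
  {"linear": [-0.01, 0, 0], "delta_rot": [0, 0, 0], "fingers": 255},
  {"linear": [-0.01, 0, 0], "delta_rot": [0, 0, 0], "fingers": 255},
  {"linear": [-0.01, 0, 0], "delta_rot": [0, 0, 0], "fingers": 255},
  {"linear": [-0.01, 0, 0], "delta_rot": [0, 0, 0], "fingers": 255},
  {"linear": [-0.01, 0, 0], "delta_rot": [0, 0, 0], "fingers": 255},
])

```text
time: 12.75
tool_pos: [0.5858, -0.0808, 0.0827]
tool_rot: [-0.0, 0.707, 0.707, -0.0]
contact_force: [0.4, 0.4, -0.8]
gripper_width: 0.153
```

Run:
```python
from h import *
go([.5858,-.085,.0827],0)
```

```text
t 12.75 pos [ 0.5858 -0.0808  0.0827] lin [-0.0042  0.      0.    ] rot [-0.03  0.03 -0.06] F [ 0.43  0.38 -0.78] w 0.153
```

Call:
apply_moves([
  {"linear": [-0.003, 0, 0], "delta_rot": [0, 0, 0], "fingers": 255},
  {"linear": [-0.006, 0, 0], "delta_rot": [0, 0, 0], "fingers": 255},
  {"linear": [-0.008, 0, 0], "delta_rot": [0, 0, 0], "fingers": 255},
  {"linear": [-0.009, 0, 0], "delta_rot": [0, 0, 0], "fingers": 255},
  {"linear": [-0.01, 0, 0], "delta_rot": [0, 0, 0], "fingers": 255},
  {"linear": [-0.011, 0, 0], "delta_rot": [0, 0, 0], "fingers": 255},
  {"linear": [-0.012, 0, 0], "delta_rot": [0, 0, 0], "fingers": 255},
  {"linear": [-0.013, 0, 0], "delta_rot": [0, 0, 0], "fingers": 255},
])

```text
time: 13.55
tool_pos: [0.5857, -0.0939, 0.0827]
tool_rot: [-0.0, 0.707, 0.707, -0.0]
contact_force: [0.3, 0.6, -1.0]
gripper_width: 0.155
```

Run:
```python
from h import *
s=state()
for n in ['scene','wrist']:save(n+'9',eyes.grab_frame(n))
a=cv2.imread('pics/scene9.png');b=cv2.imread('pics/wrist9.png')
cv2.imwrite('pics/c9.png',np.hstack([cv2.resize(a[120:190,250:320],(400,400),interpolation=2),cv2.resize(b[200:350,245:395],(400,400),interpolation=2)]))
go([.5858,-.1,.0827],0)
```

```text
t 13.65 pos [ 0.5858 -0.094   0.0827] lin [-0.006  0.     0.   ] rot [-0.04  0.03 -0.07] F [ 0.82  0.06 -0.77] w 0.157
```

View pics/c9.png

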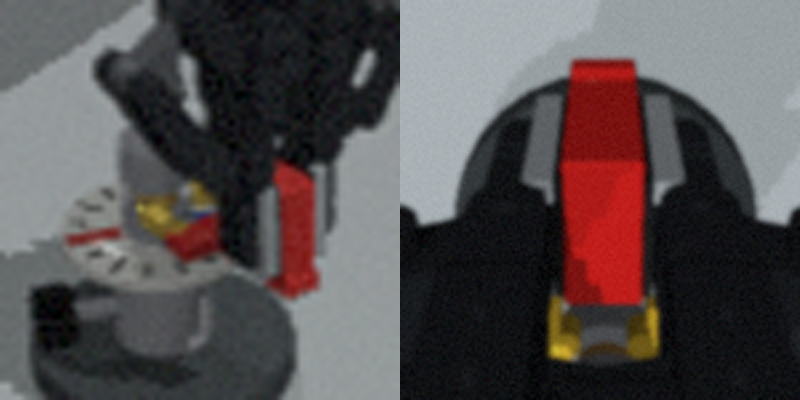

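Call:
apply_moves([
  {"linear": [-0.001, 0, 0], "delta_rot": [0, 0, 0], "fingers": 255},
  {"linear": [-0.002, 0, 0], "delta_rot": [0, 0, 0], "fingers": 255},
  {"linear": [-0.003, 0, 0], "delta_rot": [0, 0, 0], "fingers": 255},
  {"linear": [-0.004, 0, 0], "delta_rot": [0, 0, 0], "fingers": 255},
  {"linear": [-0.005, 0, 0], "delta_rot": [0, 0, 0], "fingers": 255},
  {"linear": [-0.006, 0, 0], "delta_rot": [0, 0, 0], "fingers": 255},
  {"linear": [-0.0065, 0, 0], "delta_rot": [0, 0, 0], "fingers": 255},
  {"linear": [-0.007, 0, 0], "delta_rot": [0, 0, 0], "fingers": 255},
])

```text
time: 14.45
tool_pos: [0.5859, -0.1007, 0.0828]
tool_rot: [-0.0, 0.707, 0.707, -0.0]
contact_force: [1.0, 0.5, -1.1]
gripper_width: 0.152
```

Run:
```python
from h import *
go([.5858,-.116,.0827],0)
```

```text
t 14.45 pos [ 0.5859 -0.1007  0.0828] lin [-0.0153 -0.0001  0.0001] rot [-0.01 -0.   -0.06] F [ 1.03  0.54 -1.06] w 0.152
```

Call:
apply_moves([
  {"linear": [-0.0005, 0, 0], "delta_rot": [0, 0, 0], "fingers": 255},
  {"linear": [-0.001, 0, 0], "delta_rot": [0, 0, 0], "fingers": 255},
  {"linear": [-0.0015, 0, 0], "delta_rot": [0, 0, 0], "fingers": 255},
  {"linear": [-0.002, 0, 0], "delta_rot": [0, 0, 0], "fingers": 255},
  {"linear": [-0.0025, 0, 0], "delta_rot": [0, 0, 0], "fingers": 255},
  {"linear": [-0.003, 0, 0], "delta_rot": [0, 0, 0], "fingers": 255},
  {"linear": [-0.0035, 0, 0], "delta_rot": [0, 0, 0], "fingers": 255},
  {"linear": [-0.004, 0, 0], "delta_rot": [0, 0, 0], "fingers": 255},
])

```text
time: 15.25
tool_pos: [0.5858, -0.1021, 0.0824]
tool_rot: [-0.002, 0.707, 0.707, 0.002]
contact_force: [2.5, 11.0, -1.9]
gripper_width: 0.156
```

Run:
```python
from h import *
go([.5858,-.116,.0827],0)
```

```text
t 15.25 pos [ 0.5858 -0.1021  0.0824] lin [-0.0139  0.     -0.0004] rot [-0.04 -0.3  -0.05] F [ 2.48 11.01 -1.93] w 0.156
```

Call:
apply_moves([
  {"linear": [-0.0003, 0, 0], "delta_rot": [0, 0, 0], "fingers": 255},
  {"linear": [-0.0006, 0, 0], "delta_rot": [0, 0, 0], "fingers": 255},
  {"linear": [-0.0009, 0, 0], "delta_rot": [0, 0, 0], "fingers": 255},
  {"linear": [-0.0012, 0, 0], "delta_rot": [0, 0, 0], "fingers": 255},
  {"linear": [-0.0014, 0, 0], "delta_rot": [0, 0, 0], "fingers": 255},
  {"linear": [-0.0016, 0, 0], "delta_rot": [0, 0, 0], "fingers": 255},
  {"linear": [-0.0018, 0, 0], "delta_rot": [0, 0, 0], "fingers": 255},
  {"linear": [-0.002, 0, 0], "delta_rot": [0, 0, 0], "fingers": 255},
])

```text
time: 16.05
tool_pos: [0.5857, -0.1029, 0.0824]
tool_rot: [-0.003, 0.707, 0.707, 0.002]
contact_force: [1.4, 13.4, 1.1]
gripper_width: 0.157
```

Run:
```python
from h import *
go([.5858,-.116,.0827],0)
```

```text
t 16.05 pos [ 0.5857 -0.1029  0.0824] lin [-0.0131  0.0001 -0.0004] rot [-0.06 -0.43 -0.04] F [ 1.42 13.45  1.08] w 0.157
```

Call:
apply_moves([
  {"linear": [-0.0003, 0, 0], "delta_rot": [0, 0, 0], "fingers": 255},
  {"linear": [-0.0005, 0, 0], "delta_rot": [0, 0, 0], "fingers": 255},
  {"linear": [-0.0007, 0, 0], "delta_rot": [0, 0, 0], "fingers": 255},
  {"linear": [-0.0009, 0, 0], "delta_rot": [0, 0, 0], "fingers": 255},
  {"linear": [-0.0011, 0, 0], "delta_rot": [0, 0, 0], "fingers": 255},
  {"linear": [-0.0013, 0, 0], "delta_rot": [0, 0, 0], "fingers": 255},
  {"linear": [-0.0014, 0, 0], "delta_rot": [0, 0, 0], "fingers": 255},
  {"linear": [-0.0015, 0, 0], "delta_rot": [0, 0, 0], "fingers": 255},
])

```text
time: 16.85
tool_pos: [0.5857, -0.1068, 0.0824]
tool_rot: [-0.001, 0.707, 0.707, 0.001]
contact_force: [1.0, 5.5, -0.8]
gripper_width: 0.158
```

Run:
```python
from h import *
s=state();go([.5858,-.116,.0827],0)
for n in ['scene','wrist']:save(n+'10',eyes.grab_frame(n))
a=cv2.imread('pics/scene10.png');b=cv2.imread('pics/wrist10.png')
cv2.imwrite('pics/c10.png',np.hstack([cv2.resize(a[120:190,250:320],(400,400),interpolation=2),cv2.resize(b[200:350,245:395],(400,400),interpolation=2)]))
```

```text
t 16.85 pos [ 0.5857 -0.1068  0.0824] lin [-0.0092  0.0001 -0.0003] rot [-0.05 -0.14 -0.04] F [ 0.96  5.51 -0.81] w 0.158
```

View pics/c10.png

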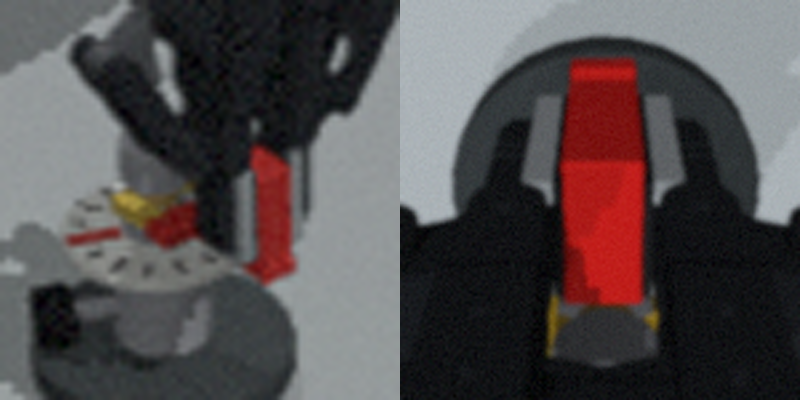

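Call:
apply_moves([
  {"linear": [-0.0005, 0, 0], "delta_rot": [0, 0, 0], "fingers": 255},
  {"linear": [-0.001, 0, 0], "delta_rot": [0, 0, 0], "fingers": 255},
  {"linear": [-0.0015, 0, 0], "delta_rot": [0, 0, 0], "fingers": 255},
  {"linear": [-0.002, 0, 0], "delta_rot": [0, 0, 0], "fingers": 255},
  {"linear": [-0.0025, 0, 0], "delta_rot": [0, 0, 0], "fingers": 255},
  {"linear": [-0.003, 0, 0], "delta_rot": [0, 0, 0], "fingers": 255},
  {"linear": [-0.0035, 0, 0], "delta_rot": [0, 0, 0], "fingers": 255},
  {"linear": [-0.004, 0, 0], "delta_rot": [0, 0, 0], "fingers": 255},
])

```text
time: 17.75
tool_pos: [0.5858, -0.1129, 0.0829]
tool_rot: [0.0, 0.708, 0.707, -0.001]
contact_force: [0.5, -0.4, -1.2]
gripper_width: 0.153
```

Run:
```python
from h import *
go([.5858,-.116,.0827],0)
```

```text
t 17.75 pos [ 0.5858 -0.1129  0.0829] lin [-0.0031 -0.      0.0002] rot [-0.02  0.07 -0.07] F [ 0.53 -0.38 -1.16] w 0.153
```

Call:
apply_moves([
  {"linear": [-0.0003, 0, 0], "delta_rot": [0, 0, 0], "fingers": 255},
  {"linear": [-0.0006, 0, 0], "delta_rot": [0, 0, 0], "fingers": 255},
  {"linear": [-0.0009, 0, 0], "delta_rot": [0, 0, 0], "fingers": 255},
  {"linear": [-0.0012, 0, 0], "delta_rot": [0, 0, 0], "fingers": 255},
  {"linear": [-0.0015, 0, 0], "delta_rot": [0, 0, 0], "fingers": 255},
  {"linear": [-0.0018, 0, 0], "delta_rot": [0, 0, 0], "fingers": 255},
  {"linear": [-0.0021, 0, 0], "delta_rot": [0, 0, 0], "fingers": 255},
  {"linear": [-0.0024, 0, 0], "delta_rot": [0, 0, 0], "fingers": 255},
])

```text
time: 18.55
tool_pos: [0.5859, -0.1147, 0.0828]
tool_rot: [0.0, 0.707, 0.707, -0.0]
contact_force: [1.3, -1.1, 0.0]
gripper_width: 0.158
```

Run:
```python
from h import *
go([.5858,-.116,.0827],0)
```

```text
t 18.55 pos [ 0.5859 -0.1147  0.0828] lin [-0.0013 -0.0001  0.0001] rot [-0.01  0.02 -0.06] F [ 1.32 -1.1   0.04] w 0.158
```

Call:
apply_moves([
  {"linear": [-0.0003, 0, 0], "delta_rot": [0, 0, 0], "fingers": 255},
  {"linear": [-0.0006, 0, 0], "delta_rot": [0, 0, 0], "fingers": 255},
  {"linear": [-0.0009, 0, 0], "delta_rot": [0, 0, 0], "fingers": 255},
  {"linear": [-0.0012, 0, 0], "delta_rot": [0, 0, 0], "fingers": 255},
  {"linear": [-0.0015, 0, 0], "delta_rot": [0, 0, 0], "fingers": 255},
  {"linear": [-0.0018, 0, 0], "delta_rot": [0, 0, 0], "fingers": 255},
  {"linear": [-0.002, 0, 0], "delta_rot": [0, 0, 0], "fingers": 255},
  {"linear": [-0.002, 0, 0], "delta_rot": [0, 0, 0], "fingers": 255},
])

```text
time: 19.35
tool_pos: [0.5853, -0.1165, 0.0824]
tool_rot: [-0.001, 0.708, 0.707, -0.001]
contact_force: [-0.8, 0.7, -0.8]
gripper_width: 0.152
```

Run:
```python
from h import *
s=state();go([.5858,-.116,.0827],0)
for n in ['scene','wrist']:save(n+'11',eyes.grab_frame(n))
a=cv2.imread('pics/scene11.png');b=cv2.imread('pics/wrist11.png')
cv2.imwrite('pics/c11.png',np.hstack([cv2.resize(a[120:190,250:320],(400,400),interpolation=2),cv2.resize(b[200:350,245:395],(400,400),interpolation=2)]))
```

```text
t 19.35 pos [ 0.5853 -0.1165  0.0824] lin [ 0.0005  0.0005 -0.0003] rot [-0.11 -0.01 -0.07] F [-0.75  0.69 -0.82] w 0.152
```

View pics/c11.png

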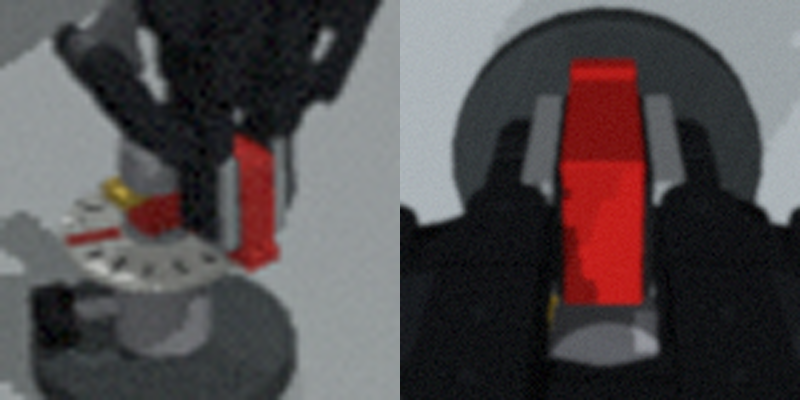

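Call:
apply_moves([
  {"linear": [-0.0002, 0, 0], "delta_rot": [0, 0, 0], "fingers": 255},
  {"linear": [-0.0004, 0, 0], "delta_rot": [0, 0, 0], "fingers": 255},
  {"linear": [-0.0006, 0, 0], "delta_rot": [0, 0, 0], "fingers": 255},
  {"linear": [-0.0008, 0, 0], "delta_rot": [0, 0, 0], "fingers": 255},
  {"linear": [-0.001, 0, 0], "delta_rot": [0, 0, 0], "fingers": 255},
  {"linear": [-0.0012, 0, 0], "delta_rot": [0, 0, 0], "fingers": 255},
  {"linear": [-0.0014, 0, 0], "delta_rot": [0, 0, 0], "fingers": 255},
  {"linear": [-0.0016, 0, 0], "delta_rot": [0, 0, 0], "fingers": 255},
])

```text
time: 20.25
tool_pos: [0.5854, -0.1169, 0.0825]
tool_rot: [-0.002, 0.708, 0.707, 0.0]
contact_force: [-1.7, 7.3, 0.9]
gripper_width: 0.155
```

Run:
```python
from h import *
go([.5858,-.116,.0827],0)
```

```text
t 20.25 pos [ 0.5854 -0.1169  0.0825] lin [ 0.0009  0.0004 -0.0002] rot [-0.09 -0.15 -0.07] F [-1.67  7.28  0.87] w 0.155
```

Call:
apply_moves([
  {"linear": [0.001, 0, 0], "delta_rot": [0, 0, 0], "fingers": 255},
  {"linear": [0.0017, 0, 0], "delta_rot": [0, 0, 0], "fingers": 255},
  {"linear": [0.0017, 0, 0], "delta_rot": [0, 0, 0], "fingers": 255},
  {"linear": [0.0017, 0, 0], "delta_rot": [0, 0, 0], "fingers": 220},
  {"linear": [0.0017, 0, 0], "delta_rot": [0, 0, 0], "fingers": 190},
  {"linear": [0.0017, 0, 0], "delta_rot": [0, 0, 0], "fingers": 160},
  {"linear": [0.0017, 0, 0], "delta_rot": [0, 0, 0], "fingers": 130},
  {"linear": [0.0017, 0, 0], "delta_rot": [0, 0, 0], "fingers": 110},
])

```text
time: 21.05
tool_pos: [0.5862, -0.1172, 0.0832]
tool_rot: [0.001, 0.708, 0.707, -0.0]
contact_force: [0.1, 0.3, -0.2]
gripper_width: 0.569
```

Run:
```python
from h import *
s=state();go([.5858,-.116,.0827],0)
for n in ['scene','wrist']:save(n+'12',eyes.grab_frame(n))
a=cv2.imread('pics/scene12.png');b=cv2.imread('pics/wrist12.png')
cv2.imwrite('pics/c12.png',np.hstack([cv2.resize(a[120:190,250:320],(400,400),interpolation=2),cv2.resize(b[200:350,245:395],(400,400),interpolation=2)]))
```

```text
t 21.05 pos [ 0.5862 -0.1172  0.0832] lin [ 0.0012 -0.0004  0.0005] rot [ 0.02  0.07 -0.07] F [ 0.15  0.34 -0.18] w 0.569
```

View pics/c12.png

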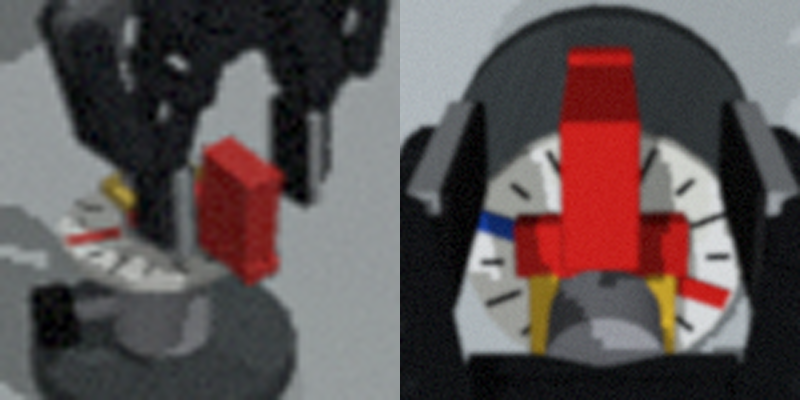

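Released: the clip stays on the neck with the bridge just behind the post head, and the pads are clear on both sides. I'll go straight up to withdraw.

Call:
apply_moves([
  {"linear": [0, 0, -0.005], "delta_rot": [0, 0, 0], "fingers": 90},
  {"linear": [0, 0, -0.015], "delta_rot": [0, 0, 0], "fingers": 90},
  {"linear": [0, 0, -0.03], "delta_rot": [0, 0, 0], "fingers": 90},
  {"linear": [0, 0, -0.05], "delta_rot": [0, 0, 0], "fingers": 90},
  {"linear": [0, 0, -0.07], "delta_rot": [0, 0, 0], "fingers": 90},
  {"linear": [0.02, 0, -0.09], "delta_rot": [0, 0, 0], "fingers": 90},
  {"linear": [0.04, 0, -0.11], "delta_rot": [0, 0, 0], "fingers": 90},
  {"linear": [0.06, 0, -0.13], "delta_rot": [0, 0, 0], "fingers": 90},
])

```text
time: 21.95
tool_pos: [0.5862, -0.0562, 0.2155]
tool_rot: [0.001, 0.708, 0.707, 0.0]
contact_force: [0.4, 0.6, 0.1]
gripper_width: 0.652
```

Call:
apply_moves([
  {"linear": [0.03, 0, -0.01], "delta_rot": [0, 0, 0], "fingers": 90},
  {"linear": [0.07, 0, -0.01], "delta_rot": [0, 0, 0], "fingers": 90},
  {"linear": [0.1, 0, -0.01], "delta_rot": [0, 0, 0], "fingers": 90},
  {"linear": [0.1, 0, -0.01], "delta_rot": [0, 0, 0], "fingers": 90},
  {"linear": [0.1, 0, -0.01], "delta_rot": [0, 0, 0], "fingers": 90},
  {"linear": [0.1, 0, -0.01], "delta_rot": [0, 0, 0], "fingers": 90},
  {"linear": [0.1, 0, -0.01], "delta_rot": [0, 0, 0], "fingers": 90},
  {"linear": [0.1, 0, -0.01], "delta_rot": [0, 0, 0], "fingers": 90},
])

```text
time: 22.75
tool_pos: [0.5861, 0.0424, 0.2227]
tool_rot: [-0.0, 0.708, 0.706, -0.0]
contact_force: [0.2, 0.6, -0.6]
gripper_width: 0.648
```

Run:
```python
from h import *
s=state();go([.5858,-.116,.0827],0)
for n in ['scene','top','wrist']:save(n+'13',eyes.grab_frame(n))
a=cv2.imread('pics/scene13.png');b=cv2.imread('pics/top13.png')
cv2.imwrite('pics/c13.png',np.hstack([cv2.resize(a[120:200,245:325],(400,400),interpolation=2),cv2.resize(b[180:270,370:460],(400,400),interpolation=2)]))
```

```text
t 22.75 pos [0.5861 0.0424 0.2227] lin [-0.1583  0.0002  0.1401] rot [-0.04  0.04 -0.15] F [ 0.24  0.61 -0.61] w 0.648
```

View pics/c13.png

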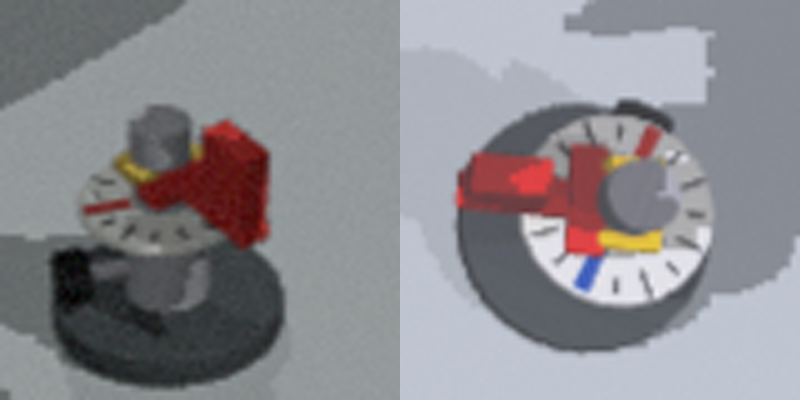

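View pics/scene13.png

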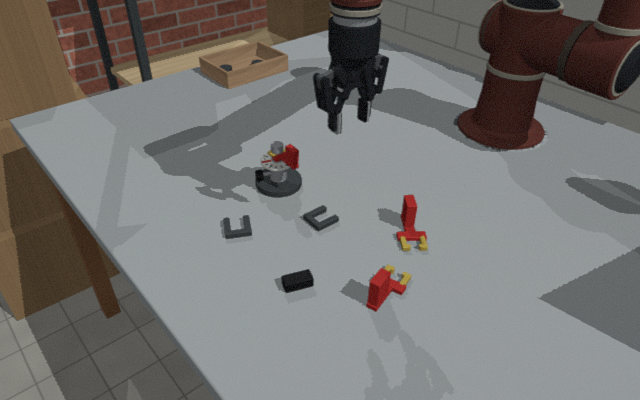

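View pics/wrist13.png

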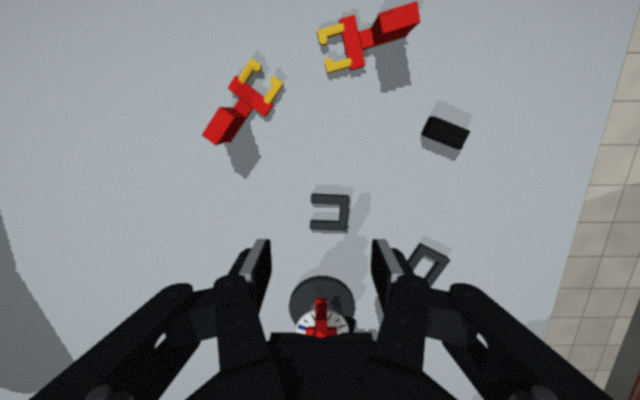

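Run:
```python
from h import *
t=cam('top')
f=lambda x,y:(370+(x-400)*.225,180+y*.225)
for a in [(602,253),(612,146)]: print('bridge front',onz(t,*f(*a),.0825))
P=onz(t,*f(652,195),.0997);print('post top',P)
for a in [(472,154),(552,158),(552,196),(470,196)]: print('fin',onz(t,*f(*a),.117))
```

```text
bridge front [ 0.56452696 -0.15288892  0.0825    ]
bridge front [ 0.6037093  -0.15439415  0.0825    ]
post top [ 0.5843528  -0.16495007  0.0997    ]
fin [ 0.58860434 -0.09840024  0.117     ]
fin [ 0.5902439  -0.12564947  0.117     ]
fin [ 0.57718308 -0.12643958  0.117     ]
fin [ 0.5741046  -0.09874512  0.117     ]
```

Run:
```python
from h import *
im=cv2.imread('pics/wrist12.png')
cv2.imwrite('pics/w12z.png',cv2.resize(im[205:340,275:365],(532,798),interpolation=cv2.INTER_CUBIC)[:600])
p=eyes.camera_params('wrist');K=np.array([[p['fx'],0,p['cx']],[0,p['fy'],p['cy']],[0,0,1]])
f=lambda x,y:(245+(x-400)*.375,200+y*.375)
obj=np.array([(-60,-7,42),(-60,7,42),(-62,-7,7),(-62,7,7),(-22,-20,7),(-22,20,7),(-8.5,-20,7),(-8.5,20,7)],float)/1000
px=np.array([f(*a) for a in [(560,123),(640,121),(570,50),(632,48),(517,213),(688,213),(517,275),(688,275)]],float)
ok,rv,tv=cv2.solvePnP(obj,px,K,None)
pr=cv2.projectPoints(obj,rv,tv,K,None)[0][:,0];print(np.round(pr-px,1).tolist())
s=dict(tool_pos=[.5862,-.1172,.0832],tool_rot=[0,.7071,.7071,0]);c=cam('wrist',s)
Rw=c[2]@cv2.Rodrigues(rv)[0];o=c[1]+c[2]@tv[:,0]
print('bore',o,'z axis',Rw[:,2],'tilt',np.arccos(Rw[2,2]),'x',Rw[:,0])
```

```text
[[-0.3, -0.6], [0.3, 0.0], [-0.5, 0.0], [0.5, 0.7], [-0.8, 1.9], [0.7, 1.6], [-0.1, -1.6], [0.2, -1.8]]
bore [ 0.5864845  -0.1635122   0.07286046] z axis [-0.00491477  0.07165845  0.99741712] tilt 0.07188869993931656 x [ 0.0071704  -0.997401    0.07169263]
```

View pics/w12z.png

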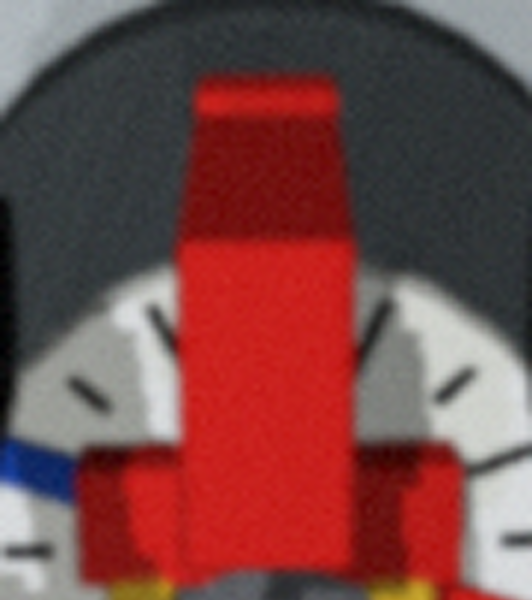

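Run:
```python
from h import *
im=cv2.imread('pics/top13.png')
a=cv2.resize(im[208:242,380:440],(792,449),interpolation=cv2.INTER_CUBIC);cv2.imwrite('pics/t13z.png',a)
t=cam('top')
# predicted pixels for the PnP pose and for seated pose
Rm=np.array([[0.0072,1,0],[-.9974,0,.0717],[.0717,0,.9974]])
for nm,o in [('pnp',[.5865,-.1635,.0729]),('top-frame',[.5845,-.163,.0735])]:
    o=np.array(o)
    for pt in [(-8.5,-20,7),(-8.5,20,7),(-60,7,42),(-60,-7,42),(-32,7,42),(-32,-7,42)]:
        q=proj(t,o+Rm@(np.array(pt)/1000));print(nm,pt,np.round((q-[380,208])*13.2,0))
for z in (.096,.0997):print(np.round((proj(t,[.5845,-.163,z])-[380,208])*13.2))
```

```text
pnp (-8.5, -20, 7) [475. 371.]
pnp (-8.5, 20, 7) [493.  47.]
pnp (-60, 7, 42) [94. 62.]
pnp (-60, -7, 42) [ 85. 180.]
pnp (-32, 7, 42) [337.  83.]
pnp (-32, -7, 42) [330. 202.]
top-frame (-8.5, -20, 7) [472. 386.]
top-frame (-8.5, 20, 7) [489.  62.]
top-frame (-60, 7, 42) [89. 77.]
top-frame (-60, -7, 42) [ 81. 196.]
top-frame (-32, 7, 42) [333.  99.]
top-frame (-32, -7, 42) [326. 218.]
[591. 211.]
[600. 207.]
```

View pics/t13z.png

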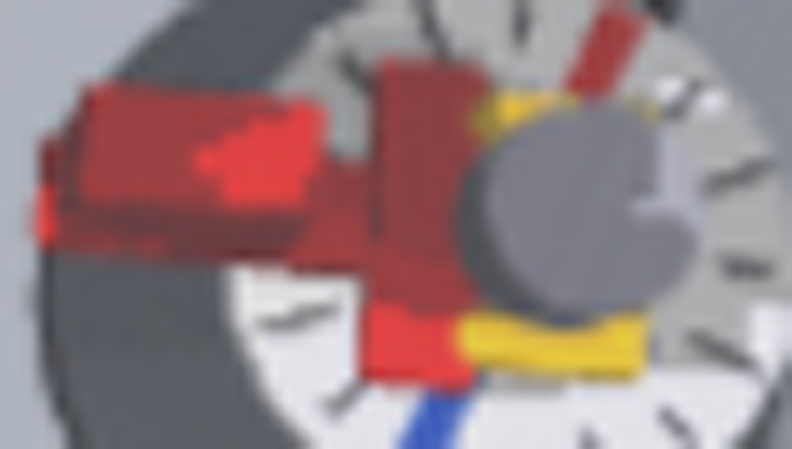

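Run:
```python
from h import *
print(job_done(),state()['time'])
```

```text
the job is handed in; nothing more can be done
the job is handed in; nothing more can be done
```

I gripped the smallest clip by its fin, lifted it, and touched its underside lightly on the post's top (about 7 N) to find the height. I then pushed it sideways into the groove, released it and backed off. The highest push force I read was about 13 N at the snap. The bridge then met the neck at about 7 N. Forces were only read at the end of each move call, so short peaks in between are not known. I handed the job in at about 23 s of the 61 s allowed.

**Seating:** a pose fit from the wrist picture after release put the bore about 1 mm from the post axis. The top view after backing off agreed to about 0.5 mm when I used the stand position found by feel. The fit put the clip's underside about 73 mm up. The clip's tail droops by about 0.07 rad, inside the 0.15 limit.

**Jaws and bystanders:** the jaws look shut in the pictures, though I could not read their angle. The magnet and both keepers look unmoved, and the gripper was well clear at hand-in.

**Disagreements:**
- The cameras put the post top at 96 mm; feel gave about 100 mm. I used feel for the height.
- The fixed cameras and the wrist camera differed by about 2 mm on the post's x position. I followed the wrist camera.
- An early rough pixel reading from the top view suggested the bore was about 2.6 mm off the axis. The closer look did not bear that out.

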